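Build a two-gear unit on its spindle in the assembly nest

TASK

Build one gear unit in the red nest: first seat the black bracket fully home in the nest with its spindle pointing up, then put the large gear on the spindle, the small gear on top of it, and last the end cap over the spindle's end. Each part must lie flat on the one below and be let go; leave the scrap sprue and the tray of inserts where they lie.

Things in the scene. Friction and masses are not known exactly. Their poses are not given: they have to be found in the camera images.
- fixture: Fixed: aluminium plate 170 (x) x 120 x 10 mm with a red nest 112 x 78 mm. Origin: centre of the plate's underside, below the nest's middle; z up. Nest floor, where the bracket sits: z = 35 mm. Four L-shaped corner posts to z = 47 mm enclose 94 (x) x 60 mm, flaring 4 mm outward at the top. The middle 54 mm of both long sides is cut away as finger room. The bracket fits either way round.
- bracket: Black moulded block 90 (x) x 56 x 16 mm with an upright steel spindle in its middle, standing upright; grip it across its 56 mm width. Origin: centre of its underside, on the spindle's axis; z up. Boss of 28 mm diameter to z = 18 mm carries the large gear. Spindle: 16 mm diameter to z = 24, taper to 10 mm at z = 29, 10 mm to z = 46, pointed tip at z = 53 mm. 0.14 kg.
- large_gear: White plastic spur gear, 60 mm over the teeth, 12 mm thick, bore 20 mm, both faces alike. Origin: centre of its lower face. Lies flat at the start. When seated on the bracket's boss its underside is 18 mm above the bracket's underside. About 45 g.
- small_gear: White plastic spur gear, 40 mm over the teeth, 12 mm thick, bore 14 mm, both faces alike. Origin: centre of its lower face. Lies flat at the start. When seated on the large gear its underside is 30 mm above the bracket's underside. About 25 g.
- end_cap: Small black fluted round cap, 34 mm in diameter, 18 mm high, standing with its closed face up; in its underside a blind bore of 14 mm diameter, 14 mm deep. Origin: centre of its open underside; z up, towards the closed face. When seated on the small gear its underside is 42 mm above the bracket's underside. About 20 g.
- sprue: Scrap, leave alone: black moulding sprue, a flat cross of runners 84 x 70 mm and 6 mm thick with a slender upright stalk to 42 mm height. Loose, 15 g. Origin: centre of its underside.
- insert_tray: Leave alone: open grey tray 70 x 70 x 22 mm with brass inserts in it. Loose. Origin: centre of its underside.
- rack: Grey V-toothed rack fixed to the bench, 220 mm long (x), 75 mm wide (y), 50 mm high, with black mouldings leaning in it: not part of the job, do not run into it. Origin: centre of its underside. Cutters, marker, crate and job sheets lie beyond x = 0.71 m, all under 125 mm high.
Not all that is in view belongs to the job. Of the things shaped like the end_cap, the black one is meant. What is shaped like the small_gear but blue is not meant.

How it is judged:
On the way, in this order (a step that is already met when the one before it is completed fails the run):
1. the bracket sits fully home in the nest (horizontal distance between bracket and fixture below 0.006 m and z of bracket in the frame of fixture between 0.032 and 0.038 m and angle between bracket's own z axis and vertical below 0.08 rad and angle between the x axis of bracket and the x axis of fixture, either way round below 0.12 rad), for 0.3 s.
2. the large gear lies on the bracket's boss, over the spindle (all of step 1 and horizontal distance between large_gear and bracket below 0.005 m and z of large_gear in the frame of bracket between 0.015 and 0.021 m and angle between large_gear's own z axis and vertical below 0.08 rad), for 0.3 s.
3. the small gear lies on the large gear, over the spindle (all of step 2 and horizontal distance between small_gear and bracket below 0.005 m and z of small_gear in the frame of bracket between 0.027 and 0.033 m and angle between small_gear's own z axis and vertical below 0.08 rad), for 0.3 s.
At the end, for the whole second after the job is handed in: The bracket sits on the nest's floor (within 3 mm in height, 6 mm sideways, 0.12 rad in yaw, either way round); large gear, small gear and end cap are stacked over its spindle in that order, each within 3 mm of its seated height, 5 mm of the spindle's axis and 0.08 rad of level; all four at rest (all of step 3 and horizontal distance between end_cap and bracket below 0.005 m and z of end_cap in the frame of bracket between 0.039 and 0.045 m and angle between end_cap's own z axis and vertical below 0.08 rad and linear speed of each of bracket, large_gear, small_gear, end_cap below 0.02 m/s and angular speed of each of bracket, large_gear, small_gear, end_cap below 0.2 rad/s); the robot touches nothing.
It fails at once if the sprue is shifted by more than 30 mm (distance of sprue from where it was at the start of the episode above 0.03 m).
It fails at once if the insert tray is shifted by more than 30 mm (distance of insert_tray from where it was at the start of the episode above 0.03 m).
It also fails if it takes over 120 s, if anything falls off the work surface, if the arm or the gripper's body presses on something with over 40 N, if the wrist force passes 120 N, or if a joint passes its speed limit or range.

ROBOT

A 6-joint arm with a two-finger parallel gripper is mounted at the origin on the work surface. World frame = base frame: x ahead of the robot, y to its left, z up, the work surface at z = 0. Lengths are in m, angles in rad, forces in N, time in s.
With the tool pointing down it reaches from about 0.25 to 0.775 m from the base axis. Payload 8.9 kg.
Tool frame: the origin (TCP) lies between the finger pads; the fingertips stand 11 mm ahead of it and the grasp point (between the pads) lies 8 mm behind it (finger_overhang is the distance from the TCP to the fingertips, in m); y points along the fingers, x is the direction in which the jaws open and shut, and the axes are right-handed (so a half turn about y gives the same grasp; the last joint's range is limited). The gripper opens to 85 mm and grips with 20 to 120 N. Pads are 22 mm wide; open, the fingers measure 114 mm over their backs; the gripper's body (76 mm by 85 mm) begins 54 mm behind the grasp point. The pads swing forward as they close: fully open they stand 13 mm farther back than shut.
Start: joints at [1.194, 0.291, -0.153, 1.127, 0, 1.431], TCP at [0.124, 0.51, 0.242] pointing down, gripper open.
Joint ranges: [-2.52, 2.52], [-0.91, 1.74], [-1.3, 1.37], [-1.96, 2.02], [-1.52, 1.47], [-3.14, 3.14]. Speed limits (rad/s): [2.22, 2.22, 2.79, 3.14, 3.14, 3.14].

INTERFACE

Orientations are given as a unit quaternion [w, x, y, z].
In Python, from cell import * gives the robot as it stands.
- The arm moves only by the tool servo_tool, never from a script. Its argument "series" is one flat list of numbers, 5 for each row, row after row: the shift along the tool's x, y, z in cm, then the turn about the tool's y in degrees, then the finger opening in cm, from 0 to 8.54. A call has 1 to 20 rows; each row is the pose to reach, as a shift and turn from the pose measured when the call began, along the tool's axes at that moment; what a row does not reach only later rows make up. A row lasts 1/10 s, in which the tool goes at most 50 mm and 8.59 degrees, less where a joint would pass 70% of its speed; a pose out of reach is approached as far as the arm can. A call with a gripper value outside its range is refused whole. The fingers move at their own pace and stop on an object; the grip force is fixed at half the most. Time passes only in rows, so rows that repeat a pose let the fingers close. It gives the time, the measured TCP pose, the force and the opening at its end, in the units of the state.
- get_obs(): the state, without advancing time (a new reading comes with each control period).
- grab_frame(name): name is "side" or "top"; returns (picture, depth): 420x560x3 uint8, red, green, blue; 420x560 float32, m along the optical axis (not along the pixel's ray), 0 where there is no reading.
- calibration(name): a dict with "mtx" (3x3 intrinsics, pixels), "extrinsics" (4x4, takes a point from world to camera coordinates). Camera axes: x right, y up, looking along -z (the intrinsics and any distortion apply to the point x, -y, -z); pixel columns grow to the right and rows downward; lengths in m; the calibration is good to about 2 mm. A picture is of the moment at which its call begins. calibration takes no time and is no camera call.
- close_job(): hands the job in, once; it reports no verdict.
The state is a dict: "time_s": time; "q": joint angles; "joint_vel": joint speeds; "joint_torque": joint torques, N m; "eef_pos": TCP position; "tool_rot": TCP orientation; "force": force on the tool from outside, world axes, zero at the start; "moment": the same for the moment, N m; "finger_gap": finger opening in m.
Only numpy, scipy, OpenCV 4.12 (cv2) and the standard library are available. Lean on these libraries where they do the work, as an engineer would, in place of code of your own. Each camera call takes 0.05 s, during which the arm holds its last target. There are 200 camera calls.

## Working session

There is one attempt and no reset: what is moved stays moved. The work goes in short steps, Python scripts to look and compute and a tool call to move; the robot and the scene stay as the last step left them, time stands still between calls to the robot, and variables do not carry over. Pictures are saved under pics/ and viewed, about 12 in all and at most 16, crops included, and the job is handed in when it is done.

Besides the shell and the picture viewer there is one more tool, called after ">>>" as name(argument=value, ...) on one line, values as JSON. servo_tool: Moves the arm, as the interface text tells. Its arguments: {"type":"object","properties":{"series":{"type":"array","items":{"type":"number"}}},"required":["series"]}

```bash
mkdir -p pics; cat > h.py <<'E'
from cell import *
import numpy as np, cv2
from scipy.spatial.transform import Rotation as R
def snap(n,f):
    p,d=grab_frame(n); np.save(f'pics/{f}_d.npy',d); cv2.imwrite(f'pics/{f}.png',p[:,:,::-1]); return p,d
def ray(n,u,v):
    c=calibration(n); K=np.array(c['mtx']); E=np.array(c['extrinsics'])
    r=np.linalg.inv(K)@[u,v,1]; r=np.array([r[0],-r[1],-r[2]])
    Rt=E[:3,:3].T; return -Rt@E[:3,3], Rt@r
def at_z(n,u,v,z):
    o,r=ray(n,u,v); return o+r*(z-o[2])/r[2]
def cloud(n,d):
    v,u=np.mgrid[:420,:560]; o,r=ray(n,0,0)
    c=calibration(n); K=np.array(c['mtx']); E=np.array(c['extrinsics'])
    rr=np.stack([u,v,np.ones_like(u)],-1)@np.linalg.inv(K).T*[1,-1,-1]
    return o+(rr*d[...,None])@E[:3,:3]
def pix(n,p):
    c=calibration(n); K=np.array(c['mtx']); E=np.array(c['extrinsics'])
    q=E[:3,:3]@np.array(p)+E[:3,3]; q=K@[q[0],-q[1],-q[2]]; return q[:2]/q[2]
E
python3 - <<'E'
from h import *
for n in('top','side'):
    snap(n,n+'0'); c=calibration(n); print(c); print(ray(n,280,210))
o=get_obs(); print(o); print(R.from_quat(np.roll(o['tool_rot'],-1)).as_matrix().round(3))
E
```

```text
{'mtx': array([[446.68644293,   0.        , 277.5388956 ],
       [  0.        , 446.68644293, 207.41855465],
       [  0.        ,   0.        ,   1.        ]]), 'extrinsics': array([[ 0.10872356, -0.99405899,  0.00509016, -0.05889794],
       [ 0.96831361,  0.10706303,  0.22562416, -0.51442688],
       [-0.2248287 , -0.0196018 ,  0.97420112, -0.86610251],
       [ 0.        ,  0.        ,  0.        ,  1.        ]])}
(array([ 0.30980545, -0.02044909,  0.96012497]), array([ 0.21983175,  0.01350611, -0.97547698]))
{'mtx': array([[439.79445457,   0.        , 280.49217936],
       [  0.        , 439.79445457, 207.37989395],
       [  0.        ,   0.        ,   1.        ]]), 'extrinsics': array([[ 0.99678425, -0.07916541,  0.01240935, -0.51641046],
       [ 0.04138847,  0.64123643,  0.76622636, -0.03798821],
       [-0.06861596, -0.76324876,  0.64245092, -0.91858174],
       [ 0.        ,  0.        ,  0.        ,  1.        ]])}
(array([ 0.45329272, -0.7176288 ,  0.62565957]), array([ 0.06725387,  0.75951715, -0.64702965]))
{'time_s': 0.1, 'q': array([ 1.19372133e+00,  2.91199900e-01, -1.54011405e-01,  1.12667702e+00,
        1.55532546e-05,  1.43148501e+00]), 'joint_vel': array([-0.00175766, -0.00319899,  0.00048924, -0.00074799, -0.00072269,
       -0.00242721]), 'joint_torque': array([ 1.16264713e-03, -5.37977886e+01,  3.31918430e+01,  9.36213706e-03,
       -2.77505169e-04, -6.33662466e-06]), 'eef_pos': array([0.12352111, 0.50990435, 0.24181693]), 'tool_rot': array([-0.55558237,  0.55596135,  0.43683344, -0.43750629]), 'force': array([ 0.84571131, -0.42014684,  0.96530666]), 'moment': array([-0.03086158,  0.03186233,  0.0493524 ]), 'finger_gap': 0.08559763503748727}
[[ 0.236 -0.    -0.972]
 [ 0.972 -0.001  0.236]
 [-0.001 -1.     0.   ]]
```

View pics/top0.png

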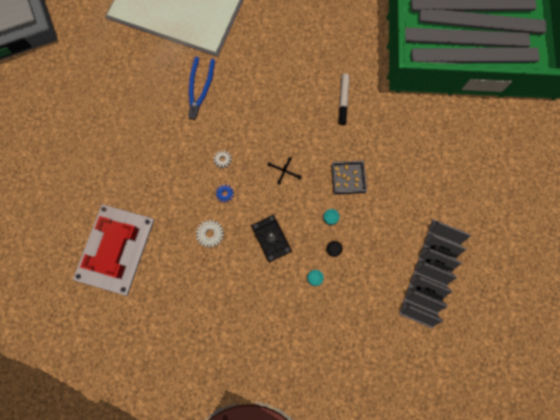

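View pics/side0.png

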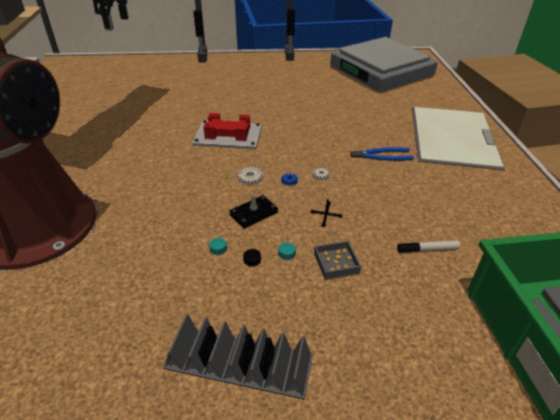

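The top view shows the nest at (113,250), large gear (209,234), white small gear (222,158), bracket (271,238) and black cap (334,248). Decoys are the blue gear at (225,193) and the teal caps. Next I measure the parts.

```bash
python3 - <<'E'
from h import *
from scipy import ndimage as nd
for n,seeds in (('top',dict(fix=(113,250),large=(209,234),small=(222,158),bracket=(271,238),cap=(334,248),sprue=(285,170),tray=(349,178))),
 ('side',dict(fix=(228,128),large=(250,176),small=(321,174),bracket=(254,210),cap=(252,257)))):
    d=np.load(f'pics/{n}0_d.npy'); P=cloud(n,d); 
    im=cv2.imread(f'pics/{n}0.png'); 
    print(n,'table z',np.median(P[150:300,100:400,2]))
    m=(P[...,2]>0.004)&(d>0); L,k=nd.label(m)
    for s,(u,v) in seeds.items():
        w=L[v-4:v+5,u-4:u+5]; ids=w[w>0]
        if not len(ids): print(s,'none'); continue
        q=P[L==np.bincount(ids).argmax()]
        zt=np.percentile(q[:,2],[50,90,99]); 
        for lo in ((0.004,) if s!='fix' else (0.004,.025)):
            h=q[q[:,2]>lo][:,:2].astype(np.float32); r=cv2.minAreaRect(h*1000)
            print(s,len(h),'z',zt.round(4),'mean',h.mean(0).round(4),'rect',np.round(r[0],1),np.round(r[1],1),round(r[2],1))
big=cv2.imread('pics/top0.png')[140:300,60:360]
cv2.imwrite('pics/c1.png',cv2.resize(big,(795,424),interpolation=cv2.INTER_CUBIC))
E
```

```text
top table z 0.001415097098093232
fix 4521 z [0.013  0.0401 0.0496] mean [0.3981 0.3316] rect [400.8 337.7] [123.5 171.7] 80.8
fix 1800 z [0.013  0.0401 0.0496] mean [0.4003 0.3359] rect [401.1 336.6] [ 79.6 112.2] 80.3
large 480 z [0.0119 0.0146 0.0163] mean [0.4562 0.1378] rect [456.6 137.6] [57.7 58.9] 50.4
small 199 z [0.0123 0.0148 0.0163] mean [0.6254 0.1341] rect [627.  134.2] [39.2 39.2] 55.2
bracket 1108 z [0.0148 0.0196 0.0487] mean [0.4599 0.0052] rect [460.3   4. ] [91.3 58.7] 32.3
cap 220 z [0.0181 0.0208 0.0223] mean [ 0.4516 -0.1307] rect [ 452.8 -130.7] [33.8 33.2] 3.4
sprue 219 z [0.007  0.0106 0.0432] mean [ 0.6162 -0.0066] rect [616.   -5.8] [55.5 65.7] 21.3
tray 779 z [0.0085 0.0231 0.0258] mean [ 0.6146 -0.1496] rect [ 616.5 -149.1] [78.1 71.2] 9.1
side table z 0.0017434322113694112
fix 1805 z [0.0165 0.0431 0.0497] mean [0.402 0.318] rect [403.8 357.5] [170.7 171.6] 80.8
fix 768 z [0.0165 0.0431 0.0497] mean [0.3992 0.3303] rect [400.1 335.2] [ 84.5 112.7] 80.5
large 336 z [0.0124 0.0144 0.0153] mean [0.4555 0.1343] rect [456.  136.9] [60.8 57.3] 86.3
small 164 z [0.0125 0.0147 0.0162] mean [0.6252 0.1303] rect [625.7 134.7] [39.4 41.3] 1.3
bracket 933 z [0.0156 0.0203 0.0494] mean [ 4.593e-01 -3.000e-04] rect [459.7   4.7] [91.8 58.9] 32.1
cap 264 z [0.0183 0.0201 0.0214] mean [ 0.452  -0.1366] rect [ 451.7 -132.9] [32.7 32.8] 87.4
```

View pics/c1.png

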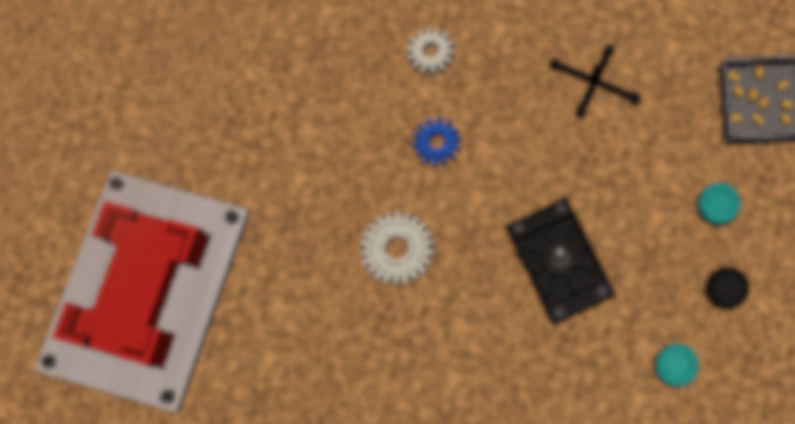

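The crop confirms the layout, and the two cameras agree within about 2 mm. Sizes match too: 91x59 bracket, 58 and 39 mm gears, 33 mm cap. I'll go to the bracket.

```bash
cat >> h.py <<'E'
def plan(x,y,z,yaw=None):
    o=get_obs(); M=R.from_quat(np.roll(o['tool_rot'],-1)).as_matrix(); p=np.array(o['eef_pos'])
    s=M.T@(np.array([x,y,z])-p)*100; cy=np.degrees(np.arctan2(M[1,0],M[0,0]))
    t=0 if yaw is None else -((yaw-cy+180)%360-180)
    print('t',round(o['time_s'],2),'pos',p.round(4),'yaw',round(cy,1),'gap',round(o['finger_gap'],4),'F',np.round(o['force'],1)); print('shift',s.round(2),'turn',round(t,1))
E
python3 -c "
from h import *
plan(.460,.0045,.13,122.3)"
```

```text
t 0.1 pos [0.1235 0.5099 0.2418] yaw 76.4 gap 0.0856 F [ 0.8 -0.4  1. ]
shift [-41.18  11.22 -44.61] turn -45.9
```

>>> servo_tool(series=[-41.2,11.2,-44.6,-45.9,8.5,-41.2,11.2,-44.6,-45.9,8.5,-41.2,11.2,-44.6,-45.9,8.5,-41.2,11.2,-44.6,-45.9,8.5,-41.2,11.2,-44.6,-45.9,8.5,-41.2,11.2,-44.6,-45.9,8.5,-41.2,11.2,-44.6,-45.9,8.5,-41.2,11.2,-44.6,-45.9,8.5,-41.2,11.2,-44.6,-45.9,8.5,-41.2,11.2,-44.6,-45.9,8.5,-41.2,11.2,-44.6,-45.9,8.5,-41.2,11.2,-44.6,-45.9,8.5,-41.2,11.2,-44.6,-45.9,8.5,-41.2,11.2,-44.6,-45.9,8.5,-41.2,11.2,-44.6,-45.9,8.5,-41.2,11.2,-44.6,-45.9,8.5,-41.2,11.2,-44.6,-45.9,8.5,-41.2,11.2,-44.6,-45.9,8.5,-41.2,11.2,-44.6,-45.9,8.5,-41.2,11.2,-44.6,-45.9,8.5])

```text
time_s: 2.1
eef_pos: [0.4598, 0.0047, 0.1304]
tool_rot: [0.341, -0.341, -0.619, 0.62]
force: [0.2, 0.6, 0.1]
finger_gap: 0.0848
```

```bash
python3 -c "
from h import *
snap('side','s1'); plan(.460,.0045,.014,122.3)
im=cv2.imread('pics/s1.png')[80:290,130:410]; cv2.imwrite('pics/s1c.png',cv2.resize(im,None,fx=2.8,fy=2.8))"
```

```text
t 2.15 pos [0.4598 0.0046 0.1303] yaw 122.3 gap 0.0852 F [ 0.4  0.2 -0.1]
shift [-1.000e-02  1.163e+01 -2.000e-02] turn 0.0
```

View pics/s1c.png

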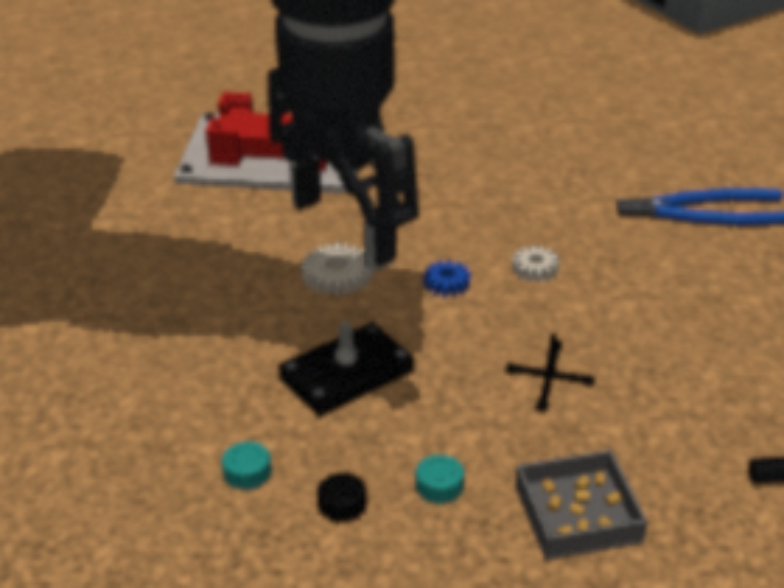

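The crop shows the open jaws (tips near (300,200) and (383,258)) straddling the bracket's spindle at (346,345) across its width. Now I descend and close.

>>> servo_tool(series=[0,4,0,0,8.5,0,7,0,0,8.5,0,10,0,0,8.5,0,11.6,0,0,8.5,0,11.6,0,0,8.5,0,11.6,0,0,8.5,0,11.6,0,0,5,0,11.6,0,0,5,0,11.6,0,0,5,0,11.6,0,0,5,0,11.6,0,0,5,0,11.6,0,0,5,0,11.6,0,0,5,0,11.6,0,0,5])

```text
time_s: 3.55
eef_pos: [0.4606, 0.0045, 0.0158]
tool_rot: [0.34, -0.342, -0.619, 0.619]
force: [-2.8, 0.6, 13.7]
finger_gap: 0.0544
```

```bash
python3 -c "
from h import *
plan(.460,.0045,.13,122.3)"
```

```text
t 3.55 pos [0.4606 0.0045 0.0158] yaw 122.3 gap 0.0544 F [-2.8  0.6 13.7]
shift [ 1.000e-02 -1.142e+01  4.000e-02] turn 0.0
```

>>> servo_tool(series=[0,-1,0,0,5,0,-3,0,0,5,0,-6,0,0,5,0,-9,0,0,5,0,-11.5,0,0,5,0,-11.5,0,0,5,0,-11.5,0,0,5])

```text
time_s: 4.25
eef_pos: [0.4607, 0.0046, 0.1314]
tool_rot: [-0.34, 0.342, 0.62, -0.619]
force: [-0.2, -0.2, -2.2]
finger_gap: 0.0541
```

```bash
python3 -c "
from h import *
snap('side','s2'); plan(.401,.337,.15,80.3)
im=cv2.imread('pics/s2.png')[80:290,130:410]; cv2.imwrite('pics/s2c.png',cv2.resize(im,None,fx=2.8,fy=2.8))"
```

```text
t 4.3 pos [0.4601 0.0047 0.1306] yaw 122.3 gap 0.0538 F [ 0.2  0.4 -1.7]
shift [ 31.24  -1.99 -12.78] turn 42.0
```

View pics/s2c.png

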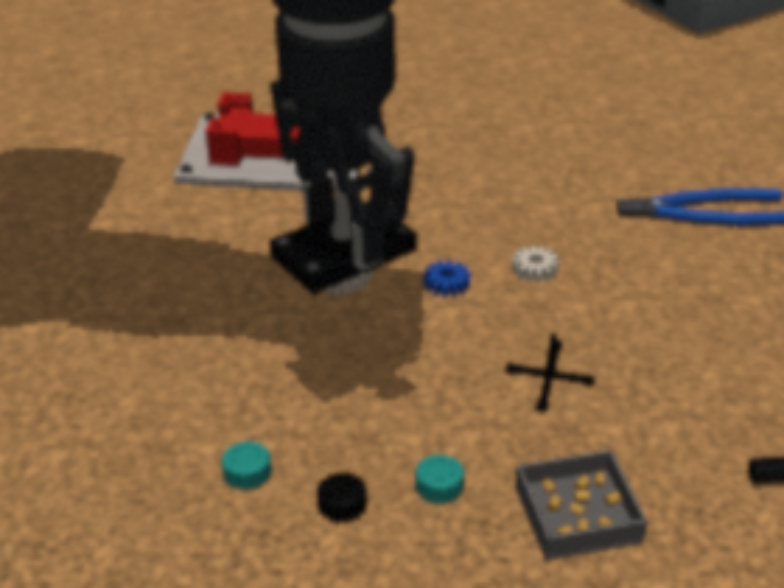

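The crop shows the bracket held level, with the spindle up between the fingers. Now I move it over the nest.

>>> servo_tool(series=[31.2,-2,-12.8,42,5,31.2,-2,-12.8,42,5,31.2,-2,-12.8,42,5,31.2,-2,-12.8,42,5,31.2,-2,-12.8,42,5,31.2,-2,-12.8,42,5,31.2,-2,-12.8,42,5,31.2,-2,-12.8,42,5,31.2,-2,-12.8,42,5,31.2,-2,-12.8,42,5,31.2,-2,-12.8,42,5,31.2,-2,-12.8,42,5,31.2,-2,-12.8,42,5,31.2,-2,-12.8,42,5])

```text
time_s: 5.7
eef_pos: [0.4016, 0.3362, 0.1501]
tool_rot: [-0.54, 0.541, 0.456, -0.456]
force: [0.2, -0.0, -1.5]
finger_gap: 0.0539
```

```bash
python3 -c "
from h import *
p,d=snap('top','t3'); plan(.401,.337,.07,80.3)
im=cv2.imread('pics/t3.png')[160:320,40:240]; cv2.imwrite('pics/t3c.png',cv2.resize(im,None,fx=3.5,fy=3.5))
P=cloud('side',snap('side','s3')[1]); q=P[(P[...,2]>.105)&(P[...,2]<.16)&(abs(P[...,0]-.4)<.07)&(abs(P[...,1]-.337)<.07)]
print(len(q)); print(np.round(cv2.minAreaRect((q[:,:2]*1000).astype(np.float32))[1],1))"
```

```text
t 5.75 pos [0.4016 0.3364 0.1502] yaw 80.3 gap 0.0542 F [-0.9  0.9 -1.6]
shift [0.06 8.02 0.09] turn -0.0
504
[76.4 89.9]
```

View pics/t3c.png

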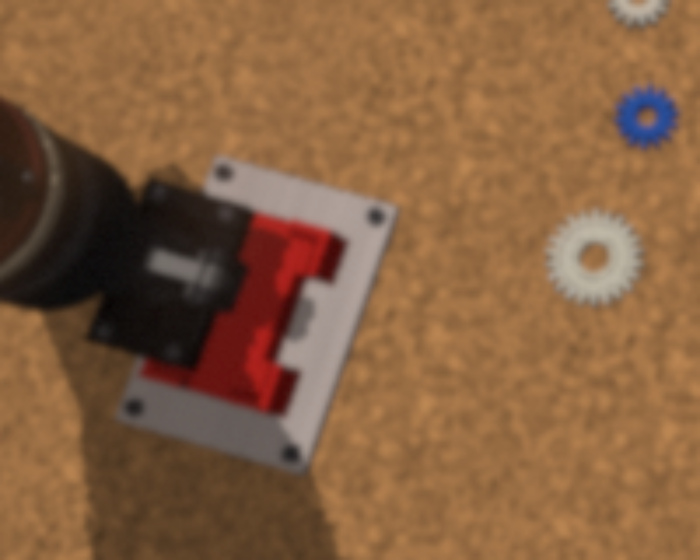

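The top crop shows the bracket in the gripper, corners about (150,183), (250,213), (195,368) and (90,338), parallel to the nest. I'll check its centre and yaw against the nest by depth.

```bash
python3 -c "
from h import *
for u,v in ((150,183),(250,213),(195,368),(90,338)): print(at_z('top',40+u/3.5,160+v/3.5,.15).round(4))
P=cloud('top',np.load('pics/t3_d.npy')); print(P[160+270//1*10//35,40+230*10//35])
q=P[(P[...,2]>.14)&(P[...,2]<.158)&(abs(P[...,0]-.4)<.07)&(abs(P[...,1]-.337)<.07)]
print(len(q),[np.round(v,1) for v in cv2.minAreaRect((q[:,:2]*1000).astype(np.float32))])"
```

```text
[0.4479 0.3534 0.15  ]
[0.4378 0.2977 0.15  ]
[0.3545 0.3102 0.15  ]
[0.3638 0.3672 0.15  ]
[0.3965917  0.26941681 0.23552826]
944 [array([402.4, 335.5]), array([57.2, 89.9]), np.float64(80.4)]
```

Bracket centre (402.4, 335.5) mm against nest (401.1, 336.6), yaw equal within 0.1°. I correct by 1 mm and lower.

>>> servo_tool(series=[0.1,3,0.1,0,5,0.1,6,0.1,0,5,0.1,7.5,0.1,0,5,0.1,8.2,0.1,0,5,0.1,8.6,0.1,0,5,0.1,9,0.1,0,5,0.1,9.3,0.1,0,5,0.1,9.6,0.1,0,5,0.1,9.6,0.1,0,5,0.1,9.6,0.1,0,5])

```text
time_s: 6.8
eef_pos: [0.401, 0.3376, 0.0544]
tool_rot: [-0.54, 0.541, 0.456, -0.456]
force: [-0.4, -0.1, -2.2]
finger_gap: 0.0541
```

>>> servo_tool(series=[0,0.1,0,0,5,0,0.2,0,0,5,0,0.3,0,0,5,0,0.4,0,0,5,0,0.4,0,0,5,0,0.4,0,0,5])

```text
time_s: 7.4
eef_pos: [0.4011, 0.3376, 0.0509]
tool_rot: [-0.54, 0.541, 0.456, -0.455]
force: [-1.3, -1.6, 6.4]
finger_gap: 0.0538
```

It touches down at the predicted height. Release and rise.

>>> servo_tool(series=[0,0,0,0,6.5,0,0,0,0,6.5,0,0,0,0,8.5,0,0,0,0,8.5,0,0,0,0,8.5,0,0,0,0,8.5,0,-4,0,0,8.5,0,-8,0,0,8.5,0,-12,0,0,8.5,0,-12,0,0,8.5,0,-12,0,0,8.5])

```text
time_s: 8.5
eef_pos: [0.4013, 0.3381, 0.1717]
tool_rot: [-0.54, 0.541, 0.457, -0.455]
force: [0.7, 0.1, -1.0]
finger_gap: 0.0851
```

```bash
python3 -c "
from h import *
plan(.4563,.1373,.10,90)"
```

```text
t 8.5 pos [0.4013 0.3381 0.1717] yaw 80.3 gap 0.0851 F [ 0.7  0.1 -1. ]
shift [-18.87   7.19  -8.78] turn -9.7
```

>>> servo_tool(series=[-18.9,2,-8.8,-9.7,8.5,-18.9,4,-8.8,-9.7,8.5,-18.9,7.2,-8.8,-9.7,8.5,-18.9,7.2,-8.8,-9.7,8.5,-18.9,7.2,-8.8,-9.7,8.5,-18.9,7.2,-8.8,-9.7,8.5,-18.9,7.2,-8.8,-9.7,8.5,-18.9,7.2,-8.8,-9.7,8.5,-18.9,7.2,-8.8,-9.7,8.5,-18.9,7.2,-8.8,-9.7,8.5])

```text
time_s: 9.5
eef_pos: [0.4564, 0.1377, 0.1001]
tool_rot: [-0.499, 0.501, 0.502, -0.499]
force: [0.4, -0.4, 0.1]
finger_gap: 0.0851
```

```bash
python3 -c "
from h import *
P=cloud('top',snap('top','t4')[1]); S=cloud('side',snap('side','s4')[1])
for n,P in (('top',P),('side',S)):
    m=(abs(P[...,0]-.4)<.06)&(abs(P[...,1]-.337)<.06)
    q=P[m&(P[...,2]>.045)&(P[...,2]<.056)]; s=P[m&(P[...,2]>.066)&(P[...,2]<.095)]
    print(n,len(q),np.median(q[:,2]),[np.round(v,1) for v in cv2.minAreaRect((q[:,:2]*1000).astype(np.float32))]); print('spindle',len(s),s.mean(0).round(4),s[:,2].max())
im=cv2.imread('pics/t4.png')[180:310,50:240]; cv2.imwrite('pics/t4c.png',cv2.resize(im,None,fx=4,fy=4))
plan(.4563,.1373,.016,90)"
```

```text
top 0 nan [array([0., 0.]), array([0., 0.]), np.float64(0.0)]
  return _methods._mean(a, axis=axis, dtype=dtype,
  ret = ret.dtype.type(ret / rcount)
<string>:7: RuntimeWarning: Mean of empty slice.
  ret = um.true_divide(
Traceback (most recent call last):
ValueError: zero-size array to reduction operation maximum which has no identity
```

The arm hides the nest from the top camera here, so I use the side camera.

```bash
python3 -c "
from h import *
for n in ('side',):
    P=cloud(n,np.load('pics/s4_d.npy'))
    m=(abs(P[...,0]-.4)<.06)&(abs(P[...,1]-.337)<.06)
    q=P[m&(P[...,2]>.045)&(P[...,2]<.056)]; s=P[m&(P[...,2]>.066)&(P[...,2]<.095)]
    print(n,len(q),len(s)); 
    if len(q) and len(s):print(np.median(q[:,2]),[np.round(v,1) for v in cv2.minAreaRect((q[:,:2]*1000).astype(np.float32))]); print('spindle',s.mean(0).round(4),s[:,2].max())
im=cv2.imread('pics/s4.png')[90:220,150:340]; cv2.imwrite('pics/s4c.png',cv2.resize(im,None,fx=4,fy=4))
plan(.4563,.1373,.016,90)"
```

```text
side 394 33
0.049812305183660366 [array([394.8, 336. ]), array([ 82.3, 102.6]), np.float64(82.6)]
spindle [0.4017 0.3344 0.0773] 0.08979633779232965
t 9.6 pos [0.4565 0.1375 0.1001] yaw 90.1 gap 0.0852 F [ 0.4 -0.3  0. ]
shift [-0.02  8.41  0.06] turn 0.1
```

View pics/s4c.png

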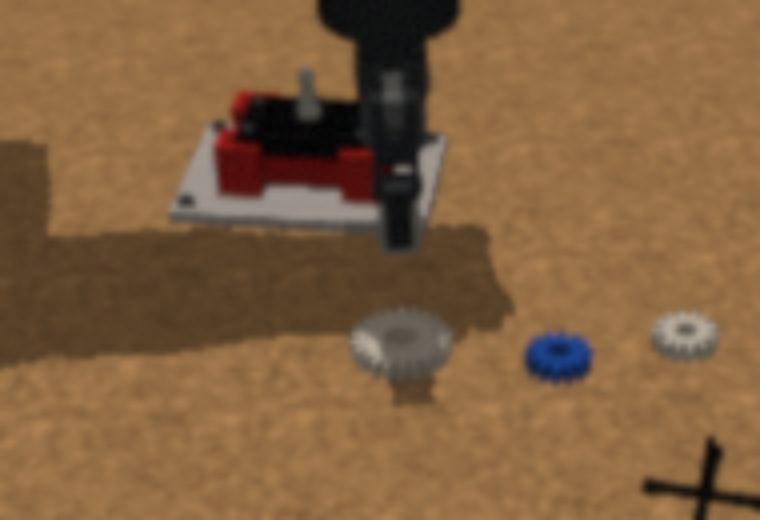

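The side crop shows the bracket seated level inside the red posts, spindle tip at about (306,70), and the jaws over the large gear. Depth gives its top at z ≈ 0.0498, minus the 1.5 mm bias seen on the bench; expected 0.051. Pick the large gear.

>>> servo_tool(series=[0,3,0,0,8.5,0,6,0,0,8.5,0,8.3,0,0,8.5,0,8.3,0,0,8.5,0,8.3,0,0,8.5,0,8.3,0,0,5.4,0,8.3,0,0,5.4,0,8.3,0,0,5.4,0,8.3,0,0,5.4,0,8.3,0,0,5.4,0,8.3,0,0,5.4,0,8.3,0,0,5.4])

```text
time_s: 10.8
eef_pos: [0.4582, 0.1379, 0.0191]
tool_rot: [-0.498, 0.501, 0.502, -0.498]
force: [-3.3, -1.2, 17.3]
finger_gap: 0.0537
```

```bash
python3 -c "
from h import *
plan(.4018,.3374,.14,90); print('spindle tip side',at_z('side',226.5,107.5,.088))"
```

```text
t 10.8 pos [0.4582 0.1379 0.0191] yaw 90.1 gap 0.0537 F [-3.3 -1.2 17.3]
shift [ 19.97 -12.12   5.52] turn 0.1
spindle tip side [0.40254644 0.33329501 0.088     ]
```

Gap 0.0537 is below the gear's 60 mm, which is suspicious. I take a look before lifting.

```bash
python3 -c "
from h import *
snap('side','s5'); im=cv2.imread('pics/s5.png')[120:210,200:320]; cv2.imwrite('pics/s5c.png',cv2.resize(im,None,fx=6,fy=6,interpolation=cv2.INTER_CUBIC))
snap('top','t5'); a=cv2.imread('pics/t5.png')[190:280,150:270]; cv2.imwrite('pics/s5c.png',np.hstack([cv2.resize(im,(400,300)),cv2.resize(a,(400,300))]))"
```

```text
(no output)
```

View pics/s5c.png

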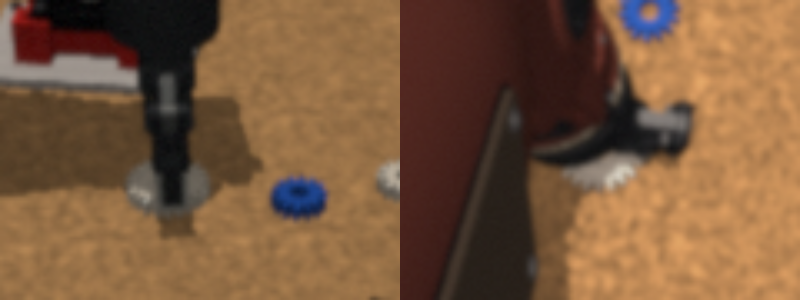

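The finger stands on the gear's rim instead of beside it: at a 54 mm gap the tips reach only about 7 mm ahead of the TCP. I open, rise and check the gear again.

>>> servo_tool(series=[0,-1,0,0,8.5,0,-4,0,0,8.5,0,-8,0,0,8.5,0,-8,0,0,8.5,0,-8,0,0,8.5])

```text
time_s: 11.4
eef_pos: [0.4586, 0.138, 0.1006]
tool_rot: [-0.497, 0.502, 0.503, -0.497]
force: [-0.9, -1.0, -0.3]
finger_gap: 0.085
```

```bash
cat >> h.py <<'E'
def blob(n,f,x,y,zlo,zhi,r=.05):
    P=cloud(n,snap(n,f)[1]); m=(np.hypot(P[...,0]-x,P[...,1]-y)<r)&(P[...,2]>zlo)&(P[...,2]<zhi); q=P[m]
    if len(q)<10: print(n,'few',len(q)); return
    print(n,len(q),'zmed',np.median(q[:,2]).round(4),[np.round(v,1) for v in cv2.minAreaRect((q[:,:2]*1000).astype(np.float32))])
E
python3 -c "
from h import *
blob('side','s6',.457,.137,.004,.02); blob('top','t6',.457,.137,.004,.02); plan(.4563,.1373,.009,90)"
```

```text
side 351 zmed 0.012 [array([454.7, 137.2]), array([83.2, 83.9]), np.float64(81.6)]
top 334 zmed 0.0119 [array([437.9, 133.9]), array([66.6, 71.4]), np.float64(55.2)]
t 11.5 pos [0.4571 0.1378 0.0989] yaw 90.1 gap 0.085 F [-0.3 -0.1 -0.4]
shift [-0.06  8.98  0.15] turn 0.1
```

```bash
python3 -c "
from h import *
P=cloud('side',np.load('pics/s6_d.npy')); im=cv2.imread('pics/s6.png'); P0=cloud('side',np.load('pics/side0_d.npy'))
for P,f in ((P0,'side0'),(P,'s6')):
    hsv=cv2.cvtColor(cv2.imread(f'pics/{f}.png'),cv2.COLOR_BGR2HSV)
    m=(hsv[...,1]<75)&(hsv[...,2]>60)&(np.hypot(P[...,0]-.456,P[...,1]-.137)<.05)&(P[...,2]>.008)&(P[...,2]<.018)
    v,u=np.nonzero(m); q=P[m]; print(f,m.sum(),u.min(),u.max(),v.min(),v.max(),u.mean(),v.mean(),q[:,:2].mean(0).round(4))
"
```

```text
side0 277 238 262 167 182 249.72563176895306 174.75812274368232 [0.4554 0.1359]
s6 281 238 262 167 183 250.01067615658363 174.864768683274 [0.456  0.1356]
```

The gear hasn't moved: pixel centroid 250.0,174.9 against 249.7,174.8 before. Grasp lower.

>>> servo_tool(series=[-0.1,4,0.1,0,8.5,-0.1,7,0.1,0,8.5,-0.1,9,0.1,0,8.5,-0.1,9,0.1,0,8.5,-0.1,9,0.1,0,8.5,-0.1,9,0.1,0,5,-0.1,9,0.1,0,5,-0.1,9,0.1,0,5,-0.1,9,0.1,0,5,-0.1,9,0.1,0,5,-0.1,9,0.1,0,5,-0.1,9,0.1,0,5])

```text
time_s: 12.7
eef_pos: [0.4576, 0.137, 0.0102]
tool_rot: [-0.498, 0.502, 0.503, -0.498]
force: [-2.0, -0.2, 9.2]
finger_gap: 0.0564
```

>>> servo_tool(series=[0,-1,0,0,5,0,-4,0,0,5,0,-8,0,0,5,0,-12,0,0,5,0,-14,0,0,5,0,-14,0,0,5,0,-14,0,0,5])

```text
time_s: 13.4
eef_pos: [0.4565, 0.1369, 0.1509]
tool_rot: [-0.497, 0.502, 0.503, -0.497]
force: [0.3, 0.0, -1.2]
finger_gap: 0.0566
```

```bash
python3 -c "
from h import *
blob('side','s7',.457,.137,.13,.165); P=cloud('side',np.load('pics/s7_d.npy'))
im=cv2.imread('pics/s7.png')[70:200,150:340]; cv2.imwrite('pics/s7c.png',cv2.resize(im,None,fx=4,fy=4))
print(pix('side',[.457,.137,.146]))
plan(.402,.3372,.15,90)"
```

```text
side 282 zmed 0.153 [array([451.5, 132.9]), array([67.5, 61. ]), np.float64(58.8)]
[248.48680642 124.68391244]
t 13.45 pos [0.4559 0.1368 0.15  ] yaw 90.1 gap 0.0565 F [ 0.1  0.  -0.5]
shift [20.05 -0.03  5.36] turn 0.1
```

View pics/s7c.png

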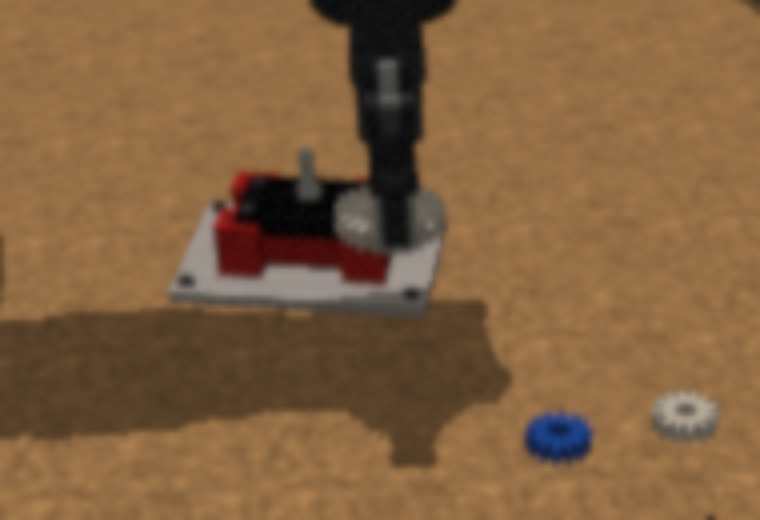

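The crop shows the gear held level, centred near (389,217), about 1 mm in −x from the TCP; the spindle is at (306,155). Carry it over.

>>> servo_tool(series=[20,0,5.3,0,5,20,0,5.3,0,5,20,0,5.3,0,5,20,0,5.3,0,5,20,0,5.3,0,5,20,0,5.3,0,5,20,0,5.3,0,5,20,0,5.3,0,5,20,0,5.3,0,5])

```text
time_s: 14.35
eef_pos: [0.403, 0.3354, 0.1496]
tool_rot: [-0.498, 0.502, 0.502, -0.497]
force: [0.4, -0.8, -1.1]
finger_gap: 0.0563
```

```bash
python3 -c "
from h import *
snap('side','s8');snap('top','t8'); plan(.4025,.3372,.0632,90)
a=cv2.imread('pics/s8.png')[60:150,170:290]; b=cv2.imread('pics/t8.png')[190:280,50:170]
cv2.imwrite('pics/s8c.png',np.hstack([cv2.resize(i,(400,300),interpolation=cv2.INTER_CUBIC) for i in (a,b)]))"
```

```text
t 14.45 pos [0.403  0.3358 0.1498] yaw 90.0 gap 0.056 F [-0.3 -0.6  0.4]
shift [0.13 8.66 0.13] turn -0.0
```

View pics/s8c.png

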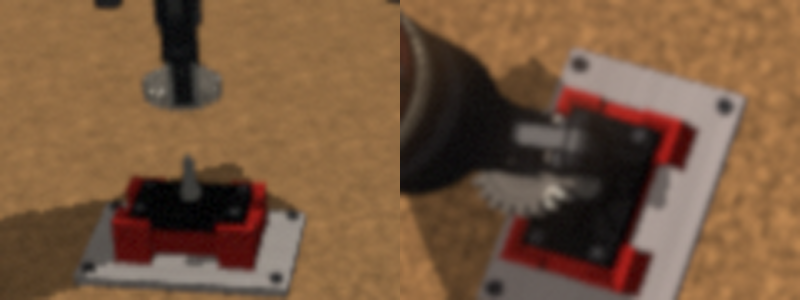

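Side half: gear centre at about x=182 over the spindle tip at (188,158), so within about 1 mm. Top half shows the bracket square in the nest. Lower the gear.

>>> servo_tool(series=[0.15,2,0,0,5,0.15,4,0,0,5,0.15,5,0,0,5,0.15,6,0,0,5,0.15,6.8,0,0,5,0.15,7.5,0,0,5,0.15,8,0,0,5,0.15,8.3,0,0,5,0.15,8.3,0,0,5,0.15,8.3,0,0,5])

```text
time_s: 15.45
eef_pos: [0.4039, 0.3375, 0.067]
tool_rot: [-0.498, 0.502, 0.503, -0.497]
force: [1.0, -0.4, -0.6]
finger_gap: 0.0562
```

No resistance on the way down. Lower the last 3.5 mm and release.

>>> servo_tool(series=[0,0.15,0,0,5,0,0.3,0,0,5,0,0.35,0,0,5,0,0.35,0,0,5,0,0.35,0,0,6.5,0,0.35,0,0,6.5,0,0.35,0,0,8.5,0,0.35,0,0,8.5,0,0.35,0,0,8.5,0,0.35,0,0,8.5,0,-3,0,0,8.5,0,-7,0,0,8.5,0,-10,0,0,8.5,0,-10,0,0,8.5])

```text
time_s: 16.85
eef_pos: [0.4051, 0.3388, 0.171]
tool_rot: [-0.497, 0.503, 0.505, -0.495]
force: [-0.2, 0.2, 0.4]
finger_gap: 0.0851
```

```bash
python3 -c "
from h import *
plan(.6263,.1345,.10,90)"
```

```text
t 16.85 pos [0.4051 0.3388 0.171 ] yaw 90.0 gap 0.0851 F [-0.2  0.2  0.4]
shift [-20.47   7.34 -22.01] turn -0.0
```

>>> servo_tool(series=[-20.5,0,-22,0,8.5,-20.5,0,-22,0,8.5,-20.5,0,-22,0,8.5,-20.5,0,-22,0,8.5,-20.5,7.3,-22,0,8.5,-20.5,7.3,-22,0,8.5,-20.5,7.3,-22,0,8.5,-20.5,7.3,-22,0,8.5,-20.5,7.3,-22,0,8.5,-20.5,7.3,-22,0,8.5,-20.5,7.3,-22,0,8.5])

```text
time_s: 17.95
eef_pos: [0.6259, 0.1352, 0.1013]
tool_rot: [-0.497, 0.502, 0.506, -0.495]
force: [-0.8, -0.1, -0.1]
finger_gap: 0.0847
```

```bash
python3 -c "
from h import *
print(R.from_quat(np.roll(get_obs()['tool_rot'],-1)).as_matrix().round(4))
snap('side','s9'); snap('top','t9'); plan(.6263,.1345,.012,90)
a=cv2.imread('pics/s9.png')[90:180,170:290]; b=cv2.imread('pics/t9.png')[190:280,50:170];c=cv2.imread('pics/s9.png')[110:200,270:390]
cv2.imwrite('pics/s9c.png',np.hstack([cv2.resize(i,(266,200),interpolation=cv2.INTER_CUBIC) for i in (a,b,c)]))
for n,f in (('top','t9'),('side','s9')):
    P=cloud(n,np.load(f'pics/{f}_d.npy'));m=(abs(P[...,0]-.402)<.045)&(abs(P[...,1]-.337)<.045)
    q=P[m&(P[...,2]>.060)&(P[...,2]<.072)]; s=P[m&(P[...,2]>.074)&(P[...,2]<.095)]
    print(n,len(q),len(s))
    if len(q)>20: print(np.median(q[:,2]),[np.round(v,1) for v in cv2.minAreaRect((q[:,:2]*1000).astype(np.float32))],np.linalg.lstsq(np.c_[q[:,:2],np.ones(len(q))],q[:,2],rcond=None)[0].round(3))
    if len(s): print('spindle',s.mean(0).round(4),s[:,2].max())
"
```

```text
[[-0.0014  0.0162 -0.9999]
 [ 1.      0.0051 -0.0014]
 [ 0.005  -0.9999 -0.0163]]
t 18.05 pos [0.6261 0.135  0.1012] yaw 90.1 gap 0.0847 F [-0.   0.2 -0.6]
shift [-0.09  8.92  0.13] turn 0.1
top 0 0
side 214 22
0.06551403202998557 [array([402.4, 335. ]), array([59.3, 58.1]), np.float64(87.3)] [-0.002  0.029  0.056]
spindle [0.4015 0.3349 0.0817] 0.08949648650113895
```

View pics/s9c.png

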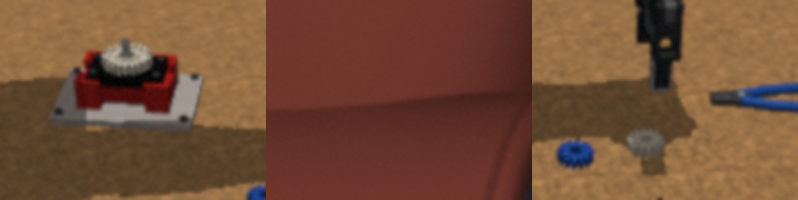

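The large gear lies flat on the boss (top z ≈ 0.0655, expected 0.065), around the spindle. The third panel shows the jaws over the white small gear. Grasp it.

>>> servo_tool(series=[-0.1,4,0.1,0,8.5,-0.1,7,0.1,0,8.5,-0.1,8.9,0.1,0,8.5,-0.1,8.9,0.1,0,8.5,-0.1,8.9,0.1,0,6,-0.1,8.9,0.1,0,3,-0.1,8.9,0.1,0,3,-0.1,8.9,0.1,0,3,-0.1,8.9,0.1,0,3,-0.1,8.9,0.1,0,3,-0.1,8.9,0.1,0,3,-0.1,8.9,0.1,0,3,-0.1,8.9,0.1,0,3])

```text
time_s: 19.35
eef_pos: [0.6276, 0.1346, 0.0143]
tool_rot: [-0.496, 0.503, 0.506, -0.494]
force: [-2.3, 0.2, 9.5]
finger_gap: 0.0371
```

>>> servo_tool(series=[0,-1,0,0,3,0,-4,0,0,3,0,-8,0,0,3,0,-12,0,0,3,0,-14,0,0,3,0,-14,0,0,3,0,-14,0,0,3])

```text
time_s: 20.05
eef_pos: [0.6251, 0.1339, 0.1551]
tool_rot: [-0.496, 0.503, 0.507, -0.494]
force: [-0.1, -0.1, -0.2]
finger_gap: 0.037
```

```bash
python3 -c "
from h import *
plan(.403,.3372,.155,90)"
```

```text
t 20.05 pos [0.6251 0.1339 0.1551] yaw 90.1 gap 0.037 F [-0.1 -0.1 -0.2]
shift [20.36 -0.33 22.18] turn 0.1
```

>>> servo_tool(series=[20.4,-0.3,22.2,0,3,20.4,-0.3,22.2,0,3,20.4,-0.3,22.2,0,3,20.4,-0.3,22.2,0,3,20.4,-0.3,22.2,0,3,20.4,-0.3,22.2,0,3,20.4,-0.3,22.2,0,3,20.4,-0.3,22.2,0,3,20.4,-0.3,22.2,0,3,20.4,-0.3,22.2,0,3,20.4,-0.3,22.2,0,3])

```text
time_s: 21.15
eef_pos: [0.4037, 0.3368, 0.1545]
tool_rot: [-0.496, 0.504, 0.506, -0.493]
force: [-0.3, -0.2, -0.4]
finger_gap: 0.0368
```

```bash
python3 -c "
from h import *
snap('side','s10');snap('top','t10'); plan(.4025,.3372,.11,90)
a=cv2.imread('pics/s10.png')[70:130,190:270]; b=cv2.imread('pics/t10.png')[190:280,60:180]
cv2.imwrite('pics/s10c.png',np.hstack([cv2.resize(i,(400,300),interpolation=cv2.INTER_CUBIC) for i in (a,b)]))"
```

```text
t 21.25 pos [0.4034 0.337  0.1546] yaw 90.0 gap 0.0364 F [-0.8  0.5 -0.3]
shift [-0.    4.45  0.18] turn -0.0
```

View pics/s10c.png

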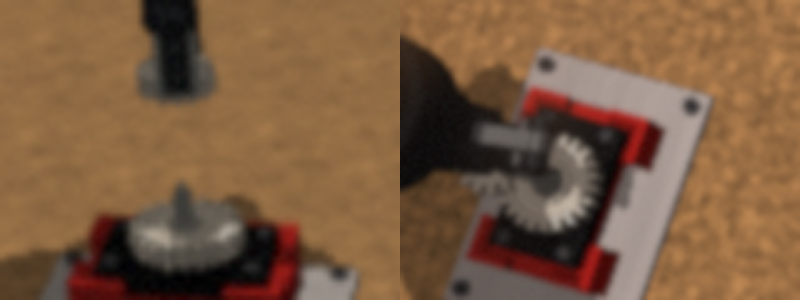

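Side half (5x): the small gear spans x = 137–216, spindle tip at (182,182), so about 1 mm off in x. Correct and lower it onto the spindle.

>>> servo_tool(series=[0,2,0.2,0,3,0,4,0.2,0,3,0,4.6,0.2,0,3,0,5.2,0.2,0,3,0,5.6,0.2,0,3,0,6,0.2,0,3,0,6.3,0.2,0,3,0,6.3,0.2,0,3,0,6.3,0.2,0,3])

```text
time_s: 22.15
eef_pos: [0.4028, 0.3374, 0.0917]
tool_rot: [-0.496, 0.504, 0.506, -0.493]
force: [-0.9, -0.0, -1.1]
finger_gap: 0.037
```

```bash
python3 -c "
from h import *
plan(.4023,.3374,.079,90)"
```

```text
t 22.15 pos [0.4028 0.3374 0.0917] yaw 90.0 gap 0.037 F [-0.9 -0.  -1.1]
shift [-0.01  1.27  0.08] turn -0.0
```

>>> servo_tool(series=[0,0.3,0.1,0,3,0,0.6,0.1,0,3,0,0.9,0.1,0,3,0,1.1,0.1,0,3,0,1.3,0.1,0,3,0,1.3,0.1,0,3])

```text
time_s: 22.75
eef_pos: [0.402, 0.3374, 0.0793]
tool_rot: [-0.496, 0.504, 0.506, -0.493]
force: [-2.8, -1.8, 10.4]
finger_gap: 0.0371
```

Contact at the expected seating height. Release and rise.

>>> servo_tool(series=[0,0,0,0,4.5,0,0,0,0,4.5,0,0,0,0,6,0,0,0,0,6,0,0,0,0,6,0,-3,0,0,6,0,-6,0,0,6,0,-9,0,0,6,0,-9,0,0,6,0,-9,0,0,6])

```text
time_s: 23.75
eef_pos: [0.4005, 0.3371, 0.1696]
tool_rot: [-0.496, 0.504, 0.507, -0.493]
force: [-0.1, -0.6, -0.3]
finger_gap: 0.0598
```

```bash
python3 -c "
from h import *
plan(.4522,-.1313,.10,90)"
```

```text
t 23.75 pos [0.4005 0.3371 0.1696] yaw 90.0 gap 0.0598 F [-0.1 -0.6 -0.3]
shift [-46.89   6.78  -5.03] turn -0.0
```

>>> servo_tool(series=[-46.9,2,-5,0,6,-46.9,2,-5,0,6,-46.9,2,-5,0,6,-46.9,2,-5,0,6,-46.9,2,-5,0,6,-46.9,2,-5,0,6,-46.9,2,-5,0,6,-46.9,6.8,-5,0,6,-46.9,6.8,-5,0,6,-46.9,6.8,-5,0,6,-46.9,6.8,-5,0,6,-46.9,6.8,-5,0,6,-46.9,6.8,-5,0,6,-46.9,6.8,-5,0,6,-46.9,6.8,-5,0,6])

```text
time_s: 25.25
eef_pos: [0.4521, -0.1306, 0.1001]
tool_rot: [-0.496, 0.504, 0.507, -0.493]
force: [0.2, -0.4, -0.6]
finger_gap: 0.06
```

```bash
python3 -c "
from h import *
snap('side','s11'); snap('top','t11'); plan(.4522,-.1313,.014,90)
a=cv2.imread('pics/s11.png')[80:155,180:280]; b=cv2.imread('pics/t11.png')[190:280,50:170];c=cv2.imread('pics/s11.png')[190:280,190:310]
cv2.imwrite('pics/s11c.png',np.hstack([cv2.resize(i,(266,200),interpolation=cv2.INTER_CUBIC) for i in (a,b,c)]))
for n,f in (('top','t11'),('side','s11')):
    P=cloud(n,np.load(f'pics/{f}_d.npy'));m=(abs(P[...,0]-.402)<.045)&(abs(P[...,1]-.337)<.045)
    q=P[m&(P[...,2]>.073)&(P[...,2]<.082)]; s=P[m&(P[...,2]>.083)&(P[...,2]<.095)]
    print(n,len(q),len(s))
    if len(q)>20: print(np.median(q[:,2]),[np.round(v,1) for v in cv2.minAreaRect((q[:,:2]*1000).astype(np.float32))],np.linalg.lstsq(np.c_[q[:,:2],np.ones(len(q))],q[:,2],rcond=None)[0].round(3))
    if len(s): print('spindle',s.mean(0).round(4),s[:,2].max())
"
```

```text
t 25.35 pos [ 0.4521 -0.1309  0.1001] yaw 90.1 gap 0.0602 F [-0.1  0.3  0.2]
shift [-0.09  8.6   0.18] turn 0.1
top 237 14
0.07775028216215607 [array([401.9, 336.6]), array([38.5, 38.8]), np.float64(10.2)] [ 0.002 -0.017  0.083]
spindle [0.4017 0.3354 0.0865] 0.09163705450732851
side 0 0
```

View pics/s11c.png

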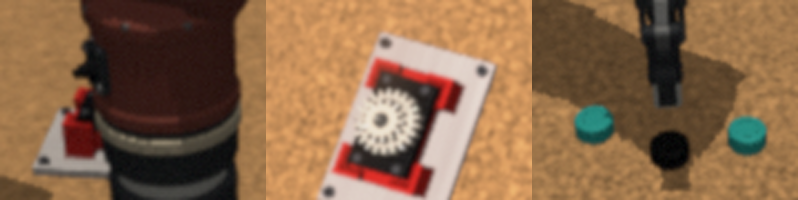

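The stack is good: small gear top z 0.0777 (expected 0.077), centre (401.9, 336.6), level. Jaws stand over the black cap, clear of the teal ones. Grasp it.

>>> servo_tool(series=[-0.1,4,0.2,0,6,-0.1,7,0.2,0,6,-0.1,8.5,0.2,0,6,-0.1,8.5,0.2,0,6,-0.1,8.5,0.2,0,6,-0.1,8.5,0.2,0,2.6,-0.1,8.5,0.2,0,2.6,-0.1,8.5,0.2,0,2.6,-0.1,8.5,0.2,0,2.6,-0.1,8.5,0.2,0,2.6,-0.1,8.5,0.2,0,2.6,-0.1,8.5,0.2,0,2.6])

```text
time_s: 26.55
eef_pos: [0.4528, -0.1318, 0.0164]
tool_rot: [-0.495, 0.504, 0.508, -0.493]
force: [-2.0, 1.1, 11.4]
finger_gap: 0.0306
```

>>> servo_tool(series=[0,-1,0,0,2.6,0,-4,0,0,2.6,0,-8,0,0,2.6,0,-12,0,0,2.6,0,-15,0,0,2.6,0,-15,0,0,2.6,0,-15,0,0,2.6])

```text
time_s: 27.25
eef_pos: [0.4497, -0.1327, 0.1675]
tool_rot: [-0.494, 0.505, 0.508, -0.493]
force: [-0.9, -0.1, -1.5]
finger_gap: 0.0305
```

```bash
python3 -c "
from h import *
plan(.402,.3372,.165,90)"
```

```text
t 27.25 pos [ 0.4497 -0.1327  0.1675] yaw 90.1 gap 0.0305 F [-0.9 -0.1 -1.5]
shift [47.    0.31  4.72] turn 0.1
```

>>> servo_tool(series=[47,0.3,4.7,0,2.6,47,0.3,4.7,0,2.6,47,0.3,4.7,0,2.6,47,0.3,4.7,0,2.6,47,0.3,4.7,0,2.6,47,0.3,4.7,0,2.6,47,0.3,4.7,0,2.6,47,0.3,4.7,0,2.6,47,0.3,4.7,0,2.6,47,0.3,4.7,0,2.6,47,0.3,4.7,0,2.6,47,0.3,4.7,0,2.6,47,0.3,4.7,0,2.6,47,0.3,4.7,0,2.6])

```text
time_s: 28.65
eef_pos: [0.4023, 0.336, 0.1649]
tool_rot: [-0.494, 0.506, 0.507, -0.493]
force: [-1.0, -0.0, -0.2]
finger_gap: 0.0305
```

```bash
python3 -c "
from h import *
print(R.from_quat(np.roll(get_obs()['tool_rot'],-1)).as_matrix()[:,1].round(4))
snap('side','s12'); plan(.402,.3372,.105,90)
for z in (.15,.168): print(pix('side',[.402,.337,z]))
print(pix('side',[.402,.337,.088]))
a=cv2.imread('pics/s12.png')[60:135,180:280]
cv2.imwrite('pics/s12c.png',cv2.resize(a,(600,450),interpolation=cv2.INTER_CUBIC))"
```

```text
[ 0.0258  0.0034 -0.9997]
t 28.7 pos [0.4024 0.3362 0.1651] yaw 90.0 gap 0.031 F [ 0.1 -0.3 -1. ]
shift [0.08 6.   0.2 ] turn -0.0
[224.6661175   84.34984698]
[224.16646558  77.51391442]
[226.3100128  106.84061852]
```

View pics/s12c.png

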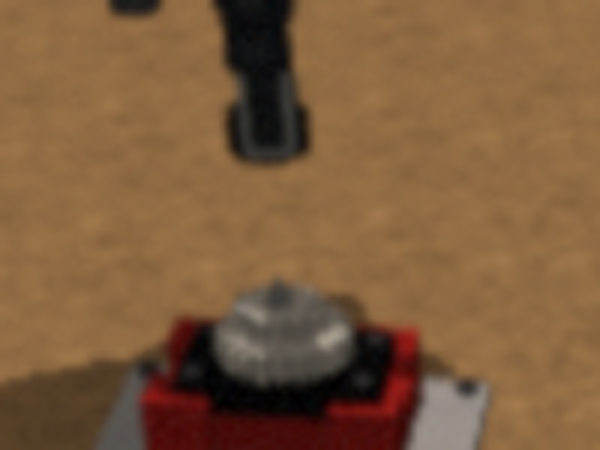

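At 6x, the cap spans x = 228–309 and the spindle tip is at (279,283). Projected, both lie at x ≈ 0.402–0.403, aligned within 1 mm. Lower.

>>> servo_tool(series=[0.1,3,0.1,0,2.6,0.1,5,0.2,0,2.6,0.1,5.6,0.2,0,2.6,0.1,6,0.2,0,2.6,0.1,6.3,0.2,0,2.6,0.1,6.6,0.2,0,2.6,0.1,6.6,0.2,0,2.6,0.1,6.6,0.2,0,2.6])

```text
time_s: 29.5
eef_pos: [0.4024, 0.3375, 0.0994]
tool_rot: [-0.494, 0.506, 0.508, -0.492]
force: [0.7, 0.5, 0.7]
finger_gap: 0.0302
```

```bash
python3 -c "
from h import *
plan(.402,.3372,.0932,90)"
```

```text
t 29.5 pos [0.4024 0.3375 0.0994] yaw 90.0 gap 0.0302 F [0.7 0.5 0.7]
shift [-0.04  0.62  0.05] turn -0.0
```

>>> servo_tool(series=[0,0.2,0,0,2.6,0,0.4,0,0,2.6,0,0.6,0,0,2.6,0,0.65,0,0,2.6,0,0.65,0,0,2.6])

```text
time_s: 30.0
eef_pos: [0.4026, 0.3377, 0.0935]
tool_rot: [-0.494, 0.506, 0.508, -0.492]
force: [-3.4, -2.0, 7.4]
finger_gap: 0.0306
```

Touchdown at the expected height. Release, rise and move aside for a check.

>>> servo_tool(series=[0,0,0,0,4,0,0,0,0,4,0,0,0,0,6,0,0,0,0,6,0,0,0,0,6,0,-3,0,0,6,0,-6,0,0,6,0,-10,0,0,6,-15,-10,0,0,6,-30,-10,0,0,6,-40,-10,0,0,6,-40,-10,0,0,6,-40,-10,0,0,6,-40,-10,0,0,6,-40,-10,0,0,6,-40,-10,0,0,6,-40,-10,0,0,6])

```text
time_s: 31.7
eef_pos: [0.4002, -0.0684, 0.192]
tool_rot: [-0.495, 0.509, 0.505, -0.49]
force: [-0.2, 0.6, -0.2]
finger_gap: 0.0601
```

```bash
python3 -c "
from h import *
P=cloud('top',snap('top','t13')[1]); snap('side','s13'); plan(.4,.3,.2)
m=(np.hypot(P[...,0]-.402,P[...,1]-.337)<.05)
for lo,hi in ((.09,.105),(.073,.082),(.046,.056)):
    q=P[m&(P[...,2]>lo)&(P[...,2]<hi)]
    if len(q)>10: print(len(q),np.median(q[:,2]).round(4),[np.round(v,1) for v in cv2.minAreaRect((q[:,:2]*1000).astype(np.float32))],np.linalg.lstsq(np.c_[q[:,:2],np.ones(len(q))],q[:,2],rcond=None)[0].round(3))
a=cv2.imread('pics/t13.png')[190:280,60:180];b=cv2.imread('pics/s13.png')[80:155,180:280]
cv2.imwrite('pics/s13c.png',np.hstack([cv2.resize(i,(400,300),interpolation=cv2.INTER_CUBIC) for i in (a,b)]))"
```

```text
t 31.8 pos [ 0.3996 -0.0639  0.1917] yaw 89.8 gap 0.0597 F [ 0.7  0.6 -0.4]
shift [36.4  -0.67  0.09] turn 0
248 0.0955 [array([402.2, 336.7]), array([32.1, 33. ]), np.float64(24.5)] [0.008 0.038 0.08 ]
50 0.0776 [array([397.6, 329.5]), array([24. , 39.4]), np.float64(62.4)] [ 0.006 -0.027  0.084]
534 0.0516 [array([402. , 336.9]), array([77.9, 90.1]), np.float64(81.2)] [-0.002  0.005  0.05 ]
```

View pics/s13c.png

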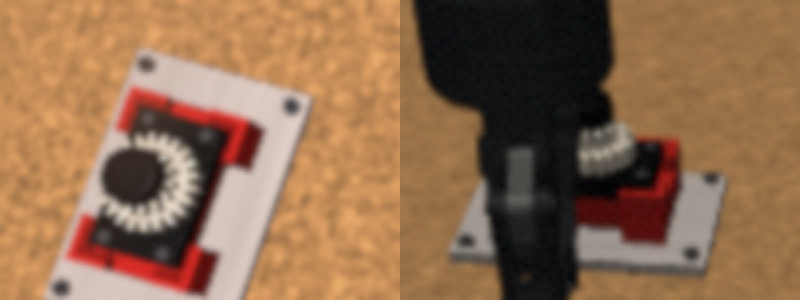

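The cap is seated: top z 0.0955 (expected 0.095), centre within about 1 mm of the bracket's centre. The gripper is empty and clear. Handing in.

```bash
python3 -c "
from cell import *
print(close_job())"
```

```text
the job is handed in; nothing more can be done
None
```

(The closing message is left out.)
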